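# Load the copy-lathe template holder

## Robot

A 7-joint arm with a two-finger parallel gripper is mounted at the origin on the work surface. World frame = base frame: x ahead of the robot, y to its left, z up, the work surface at z = 0. Lengths are in m, angles in rad, forces in N, time in s.
With the tool pointing down it reaches from about 0.4 to 0.85 m from the base axis. Payload 4.5 kg.
Tool frame: the origin (TCP) lies at the centre of the arm's flange, where the gripper is bolted on; the fingertips stand nose_length ahead of it and the grasp point (between the pads) lies 147 mm ahead of it (nose_length is the distance from the TCP to the fingertips, in m); z points along the fingers, y is the line along which they close (so a half turn about z gives the same grasp; the last joint's range is limited). The gripper opens to 88 mm and grips with 3 to 60 N. Pads are 18 mm wide; open, the fingers measure 123 mm over their backs; the gripper's body (75 mm by 187 mm) begins 45 mm behind the grasp point.
Start: joints at [-1.135, 0.689, -0.195, 1.565, 0.157, 0.902, -0.215], TCP at [0.244, 0.575, 0.405] pointing down, gripper open.
Joint ranges: [-3.01, 3.01], [-0.46, 2.08], [-1.47, 1.51], [0.13, 2.56], [-1, 4.14], [0.04, 2.09], [-2.66, 2.66]. Speed limits (rad/s): [2.57, 2.57, 3.14, 3.14, 3.14, 3.14, 3.14].

## Interface

Orientations are given as a unit quaternion [x, y, z, w].
In Python, from plant import * gives the robot as it stands.
- The arm moves only by the tool play_rows, never from a script. Its argument "rows" is a list that holds one entry, the list of rows, each a list of 6 numbers: the shift along the tool's x, y, z normalised to -1 to 1, where 1 is 0.5 m, then the turn, a rotation vector about the tool's x, y, z normalised to -1 to 1, where 1 is 0.5 rad. A call has 1 to 20 rows; each row is the pose to reach, as a shift and turn from the pose commanded when the call began, along the tool's axes at that moment; what a row does not reach only later rows make up. A row lasts 1/12 s, in which the tool goes at most 41.7 mm and 7.16 degrees, less where a joint would pass 70% of its speed; a pose out of reach is approached as far as the arm can. A call with a number of a shift or a turn outside -1 to 1 is refused whole. A call with a gripper value outside its range is refused whole. "claw" is the closure, from 0 (fully open) to 1 (shut), set as the call begins (left out, the last holds). The fingers move at their own pace and stop on an object; "squeeze" is the grip in N (left out, the last holds). Time passes only in rows, so rows that repeat a pose let the fingers close. It gives the time, the measured TCP pose, the force, the opening and the grip force at its end, in the units of the state.
- get_state(): the state, without advancing time (a new reading comes with each control period).
- snapshot(name): name is "scene" or "top"; returns a dict with "pixels" (384x512x3 uint8, blue, green, red), "camera_matrix" (3x3 intrinsics, pixels), "dist_coeffs" ([k1, k2, p1, p2, k3] as OpenCV has them; the pictures are not rectified), "world_to_cam" (4x4, takes a point from world to camera coordinates). Camera axes: x right, y down, z forward; pixel columns grow to the right and rows downward; lengths in m; the calibration is good to about 2 mm. A picture is of the moment at which its call begins. There is no depth.
- finish_job(): hands the job in; it is judged then, once.
The state is a dict: "clock": time; "q": joint angles; "qd": joint speeds; "joint_torque": joint torques, N m; "tool_pos": TCP position; "eef_rot": TCP orientation; "contact_force": force on the tool from outside, world axes, zero at the start; "moment": the same for the moment, N m; "opening": opening from 0.0 (shut) to 1.0 (fully open); "finger_force": force on a finger pad.
Only numpy, scipy, OpenCV 4.12 (cv2) and the standard library are available. Lean on these libraries where they do the work, as an engineer would, in place of code of your own. Each camera call takes 0.05 s, during which the arm holds its last target. There are 200 camera calls.

## Task

Take the plywood doll template out of the spring clip on the lathe's headstock and lower its tongue into the gap of the iron template holder, in the middle of the jaws, until its battens sit on the jaw tops. Then let go and slide the holder's loose jaw up until the template is held snug between both jaws, standing upright. Leave the bone tool, the doll foot, the crock and the upright blank where they are.

Things in the scene. Friction and masses are not known exactly. Their poses are not given: they have to be found in the camera images.
- template_mid (a point): Upright plywood template, 8 mm thick (x), 149 mm tall (z); its centre. From below: tongue 60 mm wide (y), 35 mm deep; a batten on each face, 8 mm high, 80 mm wide, 36 mm thick over both, undersides 39.5 mm below this point; doll body 72 mm wide; round head 48 mm wide, its centre 50.5 mm above this point. Pinch the head from above. 70 g. Starts in the clip, battens on top.
- clip (a point): Spring clip on the headstock's low front ledge: two upright steel cheeks 70 mm wide, holding the tongue lightly (about 1 N). Point: middle of the slot at the cheeks' top, 70 mm above the bench. x across the slot (+x to the headstock housing, its face 70 mm away, its top 155 mm above the bench), y along it, z up.
- holder: Iron template holder with bright jaws, fixed to the bench; base 215 x 120 x 20 mm. Origin: at bench height under the fixed jaw's inner face, mid-width. x across the gap, y along the jaws, z up. Fixed jaw x = 0 to 30 mm; sliding jaw on the -x (robot's) side; gap middle at x = minus half the gap. Both jaws 90 mm wide, 30 mm thick, flat tops 75 mm above the bench; gap 42 mm deep, open-ended.
- jaw (a joint): Width of the gap between the two jaws, m (0 = jaws touching, opens to 0.03; starts 0.013 to 0.019). The jaw slides stiffly (about 3.5 N) and stays where it is left.
- lug (a point): Centre of the upright bright metal push lug on the sliding jaw's carriage: plate 16 mm thick (x), 50 mm wide (y), from 32 to 85 mm above the bench, axes as the holder's. It moves with the jaw; its outer (-x) face is 125 mm from the jaw's gripping face. Push it to the holder's +x, or pinch and move it, to close the gap.
- bone_mid (a point): Bystander: flat bone smoothing tool, 150 x 24 x 8 mm, lying; its centre (4 mm up).
- foot_mid (a point): Bystander: pale birch doll foot, an open cup 72 mm wide, 60 mm tall; its centre.
- crock_mid (a point): Bystander: chipped green glazed crock, 110 mm wide, 110 mm tall; its centre.
- blank_mid (a point): Bystander: upright birch blank, 60 mm across, 150 mm tall; its centre.
There are look-alikes about, which are no part of the job. What is meant by the part that bears template_mid is not turquoise, and is the smaller of those in its own colour.

How it is judged:
By the outcome, as a careful person would: the job done as asked, in the order asked, and still so for the second after the job is handed in, with the robot touching nothing.
It also fails if it takes over 61 s, if anything falls off the work surface, if the arm or the gripper's body presses on something with over 40 N, if the wrist force passes 120 N, or if a joint passes its speed limit or range.

## Working session

There is one attempt and no reset: what is moved stays moved. The work goes in short steps, Python scripts to look and compute and a tool call to move; the robot and the scene stay as the last step left them, time stands still between calls to the robot, and variables do not carry over. Pictures are saved under pics/ and viewed, at most 10 in all, crops included, and the job is handed in when it is done.

Besides the shell and the picture viewer there is one more tool, called after ">>>" as name([rows], argument=value, ...), one row to a line, values as JSON. play_rows: Moves the arm, as the interface text tells. Its arguments: {"type":"object","properties":{"rows":{"type":"array"},"claw":{"type":"number"},"squeeze":{"type":"number"}},"required":["rows"]}

```bash
ls; mkdir -p pics; python3 - <<'E'
from plant import *
import cv2,pickle
print(get_state())
for n in("scene","top"):
    s=snapshot(n); cv2.imwrite(f"pics/{n}0.png",cv2.resize(s["pixels"],(800,600),interpolation=cv2.INTER_CUBIC)); pickle.dump(s,open(n+"0.pkl","wb")); print(n,s["camera_matrix"],s["dist_coeffs"],s["world_to_cam"])
E
```

```text
pics
{'clock': 0.0, 'q': array([-1.13520255,  0.68998602, -0.19453283,  1.56633701,  0.15727956,
        0.90252467, -0.21512008]), 'qd': array([ 1.12015527e-03,  1.37861146e-03,  3.49375055e-04,  1.50512631e-04,
       -1.00402763e-05,  1.05874847e-03,  5.99194727e-04]), 'joint_torque': array([-1.72319542e-04, -5.27571023e+01, -1.26685783e+00, -1.53429955e+01,
       -5.26103633e-02,  6.58043049e-03,  1.79084204e-04]), 'tool_pos': array([0.24430519, 0.57491333, 0.40391084]), 'eef_rot': array([ 1.99516166e-01,  9.79894091e-01, -9.22825586e-04, -1.31293710e-04]), 'contact_force': array([-0.09359991, -0.37520287,  0.40097243]), 'moment': array([0.01552407, 0.019895  , 0.00373991]), 'finger_force': 0.0, 'opening': 0.999554914837886}
scene [[461.33988887   0.         254.50536708]
 [  0.         461.33988887 185.58996472]
 [  0.           0.           1.        ]] [-0.12274815  0.          0.          0.          0.        ] [[ 0.81264835  0.58261829  0.01259272 -0.44438445]
 [ 0.4799207  -0.65683309 -0.58158956 -0.24668773]
 [-0.33057341  0.47867131 -0.8133849   1.64257404]
 [ 0.          0.          0.          1.        ]]
top [[490.57060897   0.         261.63231008]
 [  0.         490.57060897 194.11154574]
 [  0.           0.           1.        ]] [-0.14288053  0.          0.          0.          0.        ] [[ 0.02747858 -0.99958707  0.00840293 -0.0627669 ]
 [-0.99046249 -0.0283612  -0.13483213  0.60981283]
 [ 0.13501478 -0.00461779 -0.99083282  1.30069384]
 [ 0.          0.          0.          1.        ]]
```

View pics/scene0.png

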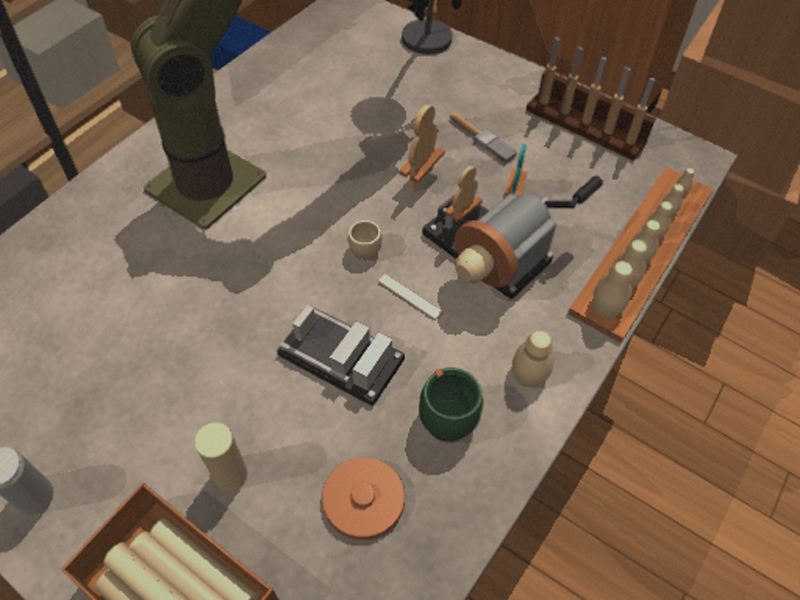

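View pics/top0.png

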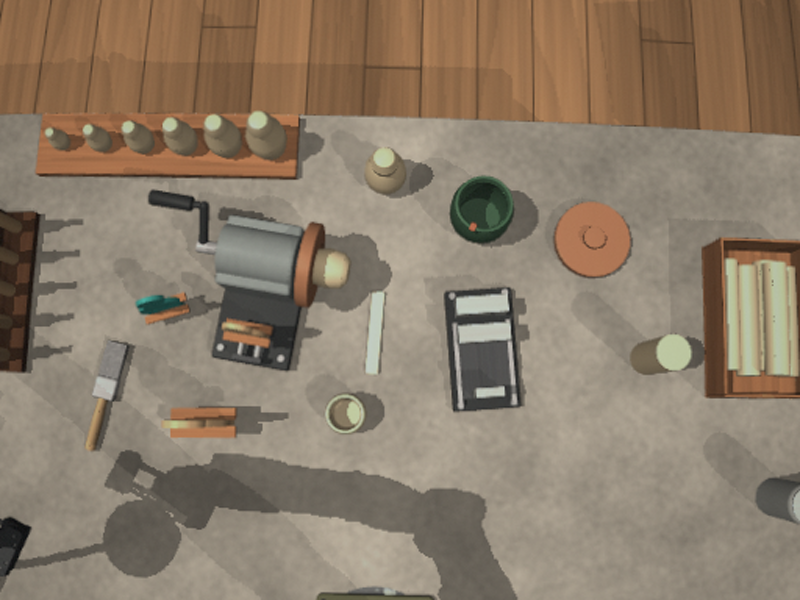

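The scene shows the clip-held template at about (465,193) and the holder at about (345,352). In the top view they are at (247,335) and (483,350). The larger look-alike stands free at (200,422) and the turquoise one is at (163,305).

```bash
cat > h.py <<'E'
import cv2,pickle,numpy as np
def ray(s,uv):
    p=cv2.undistortPoints(np.array([[uv]],float),s["camera_matrix"],s["dist_coeffs"])[0,0]
    T=s["world_to_cam"];R=T[:3,:3];return -R.T@T[:3,3],R.T@np.array([p[0],p[1],1])
def atz(s,uv,z):
    c,d=ray(s,uv);return c+d*(z-c[2])/d[2]
def tri(s1,u1,s2,u2):
    c,d=ray(s1,u1);e,f=ray(s2,u2)
    t=np.linalg.lstsq(np.c_[d,-f],e-c,rcond=None)[0];a=c+d*t[0];b=e+f*t[1];return (a+b)/2,np.linalg.norm(a-b)
def proj(s,P):
    T=s["world_to_cam"];return cv2.projectPoints(np.atleast_2d(P).astype(float),cv2.Rodrigues(T[:3,:3])[0],T[:3,3],s["camera_matrix"],s["dist_coeffs"])[0][:,0]
def crop(s,u,v,w,h,k):
    return cv2.resize(s["pixels"][v:v+h,u:u+w],None,fx=k,fy=k,interpolation=cv2.INTER_CUBIC)
E
python3 - <<'E'
from h import *
t=pickle.load(open("top0.pkl","rb"));s=pickle.load(open("scene0.pkl","rb"))
# 4 panels 66x49 px... x6 -> 396x294
a=np.vstack([np.hstack([crop(t,130,192,66,49,6),crop(s,265,100,66,49,6)]),np.hstack([crop(t,275,178,66,98,6)[:,:][:588:1][:300*2:2,::1] if 0 else cv2.resize(crop(t,275,178,66,90,3),(198*1,270)) ,cv2.resize(crop(s,170,190,99,70,4),(396,280))[:270]])]) if 0 else None
A=np.hstack([crop(t,130,192,66,49,6),crop(s,265,100,66,49,6)])
B=np.hstack([crop(t,280,180,66,90,3),crop(s,170,190,99,90,6)[:270*2:2,::1] if 0 else crop(s,170,190,99,90,3)])
B=cv2.copyMakeBorder(B,0,0,0,A.shape[1]-B.shape[1],cv2.BORDER_CONSTANT)
cv2.imwrite("pics/crops.png",np.vstack([A,B]))
# coarse holder: top corner pixels at bench/base
k=1.5625
for n,uv,z in[("basetopL",(445,290),.02),("basetopR",(512,288),.02),("baseBL",(453,411),.02),("baseBR",(522,404),.02),("lug",(491,393),.085),("fixedjaw",(482,304),.075),("slide",(484,331),.075)]:
    print(n,atz(t,np.array(uv)/k,z).round(3))
print(tri(t,np.array((250,326))/k,s,np.array((467,177))/k))
E
```

```text
basetopL [ 0.64 -0.11  0.02]
basetopR [ 0.647 -0.23   0.02 ]
baseBL [ 0.426 -0.128  0.02 ]
baseBR [ 0.441 -0.25   0.02 ]
lug [ 0.458 -0.187  0.085]
fixedjaw [ 0.609 -0.171  0.075]
slide [ 0.563 -0.175  0.075]
(array([0.55474414, 0.20781572, 0.1792171 ]), np.float64(0.0135352380767538))
```

View pics/crops.png

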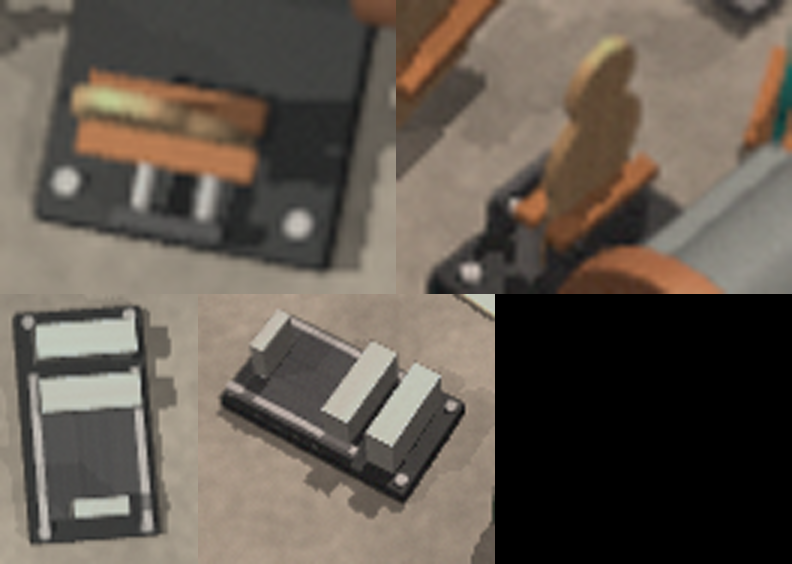

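The crops show the batten corners and jaw top edges well enough to fit poses. I'll do that with both cameras.

```bash
cat > fit.py <<'E'
from h import *
from scipy.optimize import least_squares
t=pickle.load(open("top0.pkl","rb"));s=pickle.load(open("scene0.pkl","rb"))
def W(p,P):
    c,d=np.cos(p[2]),np.sin(p[2]);P=np.array(P,float);return np.array([p[0]+c*P[0]-d*P[1],p[1]+d*P[0]+c*P[1],P[2]])
ct=lambda x,y:(130+x/6-.4,192+y/6-.4)
cs=lambda x,y:(265+(x-396)/6-.4,100+y/6-.4)
ht=lambda x,y:(280+x/3-.3,180+(y-294)/3-.3)
hs=lambda x,y:(170+(x-198)/3-.3,190+(y-294)/3-.3)
# template: local (x,y,z)
T=[(t,ct(90,70),(.018,.04,.078)),(t,ct(270,100),(.018,-.04,.078)),(t,ct(75,152),(-.018,.04,.07)),(t,ct(253,183),(-.018,-.04,.07)),
(s,cs(655,160),(.018,.04,.078)) ,(s,cs(556,252),(.018,-.04,.07)) ,(s,cs(518,208),(-.018,-.04,.078))]
def r(p,obs,f): return np.concatenate([proj(c,W(p,f(p,P)))[0]-u for c,u,P in obs])
def go(obs,x0,f):
    o=least_squares(r,x0,args=(obs,f),loss="soft_l1");print(o.x.round(4),"\n",o.fun.reshape(-1,2).round(1).tolist());return o.x
if __name__=="__main__":
    go(T,[.55,.2,0.],lambda p,P:P);go(T[:4],[.55,.2,0.],lambda p,P:P)
    g=lambda p,P:(P[0]-(p[3] if P[3] else 0),P[1],P[2])
    H=[(t,ht(35,324),(.03,.045,.075,0)),(t,ht(136,319),(.03,-.045,.075,0)),(t,ht(40,379),(0,.045,.075,1)),(t,ht(141,375),(0,-.045,.075,1)),
    (s,hs(412,362),(0,.045,.075,0)),(s,hs(442,372),(.03,.045,.075,0)),(s,hs(396,442),(.03,-.045,.075,0)),(s,hs(366,430),(0,-.045,.075,0)),
    (s,hs(367,340),(-.03,.045,.075,1)),(s,hs(398,350),(0,.045,.075,1)),(s,hs(352,420),(0,-.045,.075,1)),(s,hs(322,408),(-.03,-.045,.075,1)),
    (t,ht(73,502),(-.109,.025,.085,1)),(t,ht(130,496),(-.109,-.025,.085,1))]
    p=go(H,[.6,-.17,.1,.016],g)
    print("target",W(p,(-p[3]/2,0,.075)),"lug outer",W(p,(-.125-p[3],0,.08)))
E
python3 fit.py
```

```text
[ 0.5487  0.2295 -0.142 ] 
 [[-0.1, 0.2], [-1.0, 0.3], [0.5, 0.0], [-0.2, 0.0], [0.3, 1.0], [0.8, 0.3], [-1.1, 0.2]]
[ 0.5491  0.2291 -0.1436] 
 [[0.1, 0.0], [-0.8, 0.2], [0.6, -0.1], [-0.0, -0.1]]
[ 0.595  -0.1704  0.1128  0.0196] 
 [[-0.9, 0.4], [-1.2, -0.7], [-0.8, 0.5], [-1.0, -1.1], [0.5, -0.6], [-0.4, 0.5], [-1.1, 1.3], [-0.4, 0.6], [0.8, -0.4], [-0.7, 0.6], [-1.7, 0.8], [-0.8, 0.2], [-0.1, -0.3], [-0.2, -0.0]]
target [ 0.58528779 -0.17154613  0.075     ] lug outer [ 0.45135128 -0.18671395  0.08      ]
```

>>> play_rows([
  [[-0.2, -0.1, -0.17, 0, 0, 0.4], [-0.832, -0.398, -0.17, 0, 0, 1], [-0.832, -0.398, -0.17, 0, 0, 1], [-0.832, -0.398, -0.17, 0, 0, 1], [-0.832, -0.398, -0.17, 0, 0, 1], [-0.832, -0.398, -0.17, 0, 0, 1], [-0.832, -0.398, -0.17, 0, 0, 1], [-0.832, -0.398, -0.17, 0, 0, 1], [-0.832, -0.398, -0.17, 0, 0, 1], [-0.832, -0.398, -0.17, 0, 0, 1], [-0.832, -0.398, -0.17, 0, 0, 1], [-0.832, -0.398, -0.17, 0, 0, 1], [-0.832, -0.398, -0.17, 0, 0, 1], [-0.832, -0.398, -0.17, 0, 0, 1]],
], claw=0.5, squeeze=10)

```text
clock: 1.27
tool_pos: [0.5496, 0.2287, 0.4893]
eef_rot: [0.437, 0.9, -0.0, -0.0]
contact_force: [-0.5, 0.3, -0.9]
opening: 0.501
finger_force: 0.0
```

>>> play_rows([
  [[0, 0, 0, 0, 0, 1], [0, 0, 0, 0, 0, 1], [0, 0, 0, 0, 0, 1], [0, 0, 0, 0, 0, 1], [0, 0, 0, 0, 0, 1]],
])

```text
clock: 1.68
tool_pos: [0.5478, 0.232, 0.4892]
eef_rot: [0.644, 0.765, -0.0, -0.001]
contact_force: [-0.7, -0.4, 0.3]
opening: 0.497
finger_force: 0.0
```

```bash
cat > go.py <<'E'
# usage: go.py x y z yaw_of_tool_y  -> shift/turn (normalised) in tool axes
import sys,numpy as np
from scipy.spatial.transform import Rotation as R
from plant import *
s=get_state();x,y,z,w=map(float,sys.argv[1:5]);A=R.from_quat(s["eef_rot"])
Y=np.array([np.cos(w),np.sin(w),0]);Z=np.array([0,0,-1.]);G=R.from_matrix(np.c_[np.cross(Y,Z),Y,Z])
print("t",s["clock"],"pos",s["tool_pos"].round(4),"F",s["contact_force"].round(1),"open",round(s["opening"],3),"ff",s["finger_force"])
print("shift",(A.inv().apply(np.array([x,y,z])-s["tool_pos"])/.5).round(4),"turn",((A.inv()*G).as_rotvec()/.5).round(4))
E
python3 go.py .549 .229 .40 -.142
```

```text
t 1.6833 pos [0.5478 0.232  0.4892] F [-0.7 -0.4  0.3] open 0.497 ff 0.0
shift [-0.0064  0.0016  0.1785] turn [-0.0036 -0.0015  0.6243]
```

>>> play_rows([
  [[-0.006, 0.002, 0.1785, 0, 0, 0.624], [-0.006, 0.002, 0.1785, 0, 0, 0.624], [-0.006, 0.002, 0.1785, 0, 0, 0.624], [-0.006, 0.002, 0.1785, 0, 0, 0.624], [-0.006, 0.002, 0.1785, 0, 0, 0.624], [-0.006, 0.002, 0.1785, 0, 0, 0.624]],
])

```text
clock: 2.18
tool_pos: [0.5511, 0.2277, 0.4017]
eef_rot: [0.754, 0.657, 0.001, 0.0]
contact_force: [-0.9, 0.1, 0.6]
opening: 0.498
finger_force: 0.0
```

```bash
python3 go.py .549 .229 .309 -.142; python3 - <<'E'
from h import *
from plant import *
t=snapshot("top");s=snapshot("scene")
cv2.imwrite("pics/a1.png",np.hstack([crop(t,115,175,98,98,4),crop(s,250,60,98,98,4)]))
E
```

```text
t 2.1833 pos [0.5511 0.2277 0.4017] F [-0.9  0.1  0.6] open 0.498 ff 0.0
shift [ 0.0017 -0.0048  0.1854] turn [ 0.0035 -0.004   0.0073]
```

View pics/a1.png

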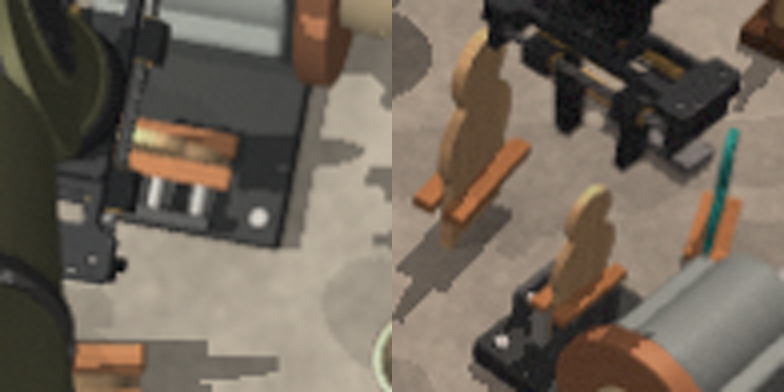

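The fingertips are above the template in the scene view: finger midpoint near (597,148), head top near (600,187). In the top view the template is partly covered by the gripper. I'll check both by projection.

```bash
python3 - <<'E'
from h import *
t=pickle.load(open("top0.pkl","rb"));s=pickle.load(open("scene0.pkl","rb"))
for n,P in(("tip",(.551,.2277,.245)),("headtop",(.549,.229,.184)),("body72 shoulder?",(.549,.229,.16))):
    a=proj(s,P)[0];b=proj(t,P)[0];print(n,(a-[250,60])*4+[392,0],(b-[115,175])*4)
from plant import *
print(atz(s,(250+(600-392)/4,60+187/4),.184))
E
```

```text
tip [596.25090907 135.20499326] [116.67142241 118.71733406]
headtop [587.73973768 191.32670032] [137.04851973 133.22782877]
body72 shoulder? [585.03687343 213.18847297] [145.40264856 137.31788865]
[0.55413047 0.23871667 0.184     ]
```

```bash
python3 - <<'E'
from h import *
from fit import W
t=pickle.load(open("top0.pkl","rb"));s=pickle.load(open("scene0.pkl","rb"))
a=np.linspace(0,6.283,60)
P=np.array([W((.549,.229,-.142),(x,.024*np.cos(b),.160+.024*np.sin(b))) for b in a for x in(-.004,.004)])
q=(proj(s,P)-[250,60])*4+[392,0];print(q.min(0),q.max(0))
q=(proj(s,P)-[265,100])*6+[396,0];print("crops",q.min(0),q.max(0))
q=(proj(t,P)-[130,192])*6;print("topcrop",q.min(0),q.max(0))
E
```

```text
[561.04532857 183.84107557] [608.7878733 242.2585192]
crops [559.56799286  35.76161336] [631.18180995 123.3877788 ]
topcrop [68.91019987 82.83993327] [186.99850568 124.75618901]
```

>>> play_rows([
  [[0.002, -0.005, 0.08, 0, 0, 0], [0.002, -0.005, 0.14, 0, 0, 0], [0.002, -0.005, 0.185, 0, 0, 0], [0.002, -0.005, 0.185, 0, 0, 0], [0.002, -0.005, 0.185, 0, 0, 0], [0.002, -0.005, 0.185, 0, 0, 0]],
])

```text
clock: 2.78
tool_pos: [0.5495, 0.2282, 0.3099]
eef_rot: [0.756, 0.655, 0.002, 0.0]
contact_force: [-0.3, -0.4, -0.4]
opening: 0.499
finger_force: 0.0
```

>>> play_rows([
  [[0, 0, 0, 0, 0, 0], [0, 0, 0, 0, 0, 0], [0, 0, 0, 0, 0, 0], [0, 0, 0, 0, 0, 0], [0, 0, 0, 0, 0, 0], [0, 0, 0, 0, 0, 0]],
], claw=1, squeeze=12)

```text
clock: 3.28
tool_pos: [0.5488, 0.228, 0.3082]
eef_rot: [0.756, 0.655, 0.0, 0.0]
contact_force: [0.5, 0.2, -0.0]
opening: 0.09
finger_force: 12.0
```

Gripped at 8 mm with almost no side force, so the x estimate is good. Lifting.

>>> play_rows([
  [[0, 0, -0.03, 0, 0, 0], [0, 0, -0.06, 0, 0, 0], [0, 0, -0.1, 0, 0, 0], [0, 0, -0.16, 0, 0, 0], [0, 0, -0.22, 0, 0, 0], [0, 0, -0.28, 0, 0, 0], [0, 0, -0.28, 0, 0, 0], [0, 0, -0.28, 0, 0, 0]],
], squeeze=20)

```text
clock: 3.95
tool_pos: [0.5489, 0.228, 0.4495]
eef_rot: [0.756, 0.655, 0.002, 0.0]
contact_force: [-0.6, -0.1, -1.5]
opening: 0.095
finger_force: 20.0
```

```bash
python3 go.py .5855 -.1715 .40 .113
```

```text
t 3.95 pos [0.5489 0.228  0.4495] F [-0.6 -0.1 -1.5] open 0.095 ff 19.999854866946407
shift [-0.7805  0.1861  0.0979] turn [ 0.0063 -0.0033 -0.5122]
```

>>> play_rows([
  [[-0.05, 0.01, 0, 0, 0, -0.05], [-0.12, 0.03, 0, 0, 0, -0.12], [-0.2, 0.048, 0, 0, 0, -0.2], [-0.28, 0.067, 0, 0, 0, -0.25], [-0.36, 0.086, 0, 0, 0, -0.3], [-0.44, 0.105, 0, 0, 0, -0.35], [-0.52, 0.124, 0, 0, 0, -0.4], [-0.6, 0.143, 0, 0, 0, -0.45], [-0.68, 0.162, 0.02, 0, 0, -0.5], [-0.74, 0.176, 0.05, 0, 0, -0.512], [-0.78, 0.186, 0.08, 0, 0, -0.512], [-0.78, 0.186, 0.1, 0, 0, -0.512], [-0.78, 0.186, 0.1, 0, 0, -0.512], [-0.78, 0.186, 0.1, 0, 0, -0.512], [-0.78, 0.186, 0.1, 0, 0, -0.512]],
])

```text
clock: 5.2
tool_pos: [0.5854, -0.1693, 0.3978]
eef_rot: [0.665, 0.747, 0.001, -0.001]
contact_force: [-0.2, -0.1, -0.4]
opening: 0.09
finger_force: 20.0
```

```bash
python3 go.py .5855 -.1715 .37 .113; python3 - <<'E'
from h import *
from plant import *
t=snapshot("top");s=snapshot("scene");pickle.dump((t,s),open("b.pkl","wb"))
cv2.imwrite("pics/b1.png",np.hstack([crop(t,265,160,98,98,4),crop(s,175,160,98,98,4)]))
E
```

```text
t 5.2 pos [ 0.5854 -0.1693  0.3978] F [-0.2 -0.1 -0.4] open 0.09 ff 19.99990669253748
shift [-0.0045 -0.0003  0.0557] turn [-0.0002 -0.0033  0.0057]
```

View pics/b1.png

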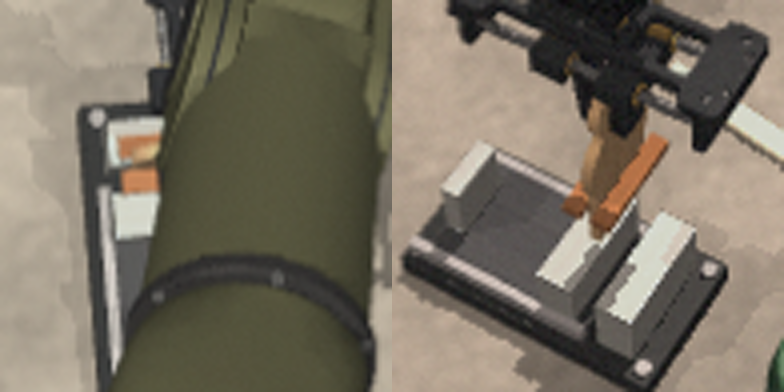

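The picture shows the template hanging above the gap, with batten corners near (668,142) and (610,232) and the jaws below at (598,308) and (572,288). I'll compare these with the model.

```bash
python3 - <<'E'
from h import *
from fit import W
t,s=pickle.load(open("b.pkl","rb"))
p=(.595,-.1704,.1128);g=.0196
f=lambda P:((proj(s,P)[0]+.4-[175,160])*4+[392,0]).round(0)
for n,P in dict(F00=(0,.045,.075),F10=(.03,.045,.075),F11=(.03,-.045,.075),F01=(0,-.045,.075),S0=(-g,-.045,.075),S1=(-g-.03,-.045,.075)).items(): print(n,f(W(p,P)))
q=(.5854,-.1685,.113);z=.3978-.3082+.07
for n,P in dict(far_top=(.018,.04,z+.008),far_in_top=(.004,.04,z+.008),near_top=(.018,-.04,z+.008),near_bot=(.018,-.04,z),near_bot_in=(.004,-.04,z),L_near_top=(-.018,-.04,z+.008),tongue=(.004,-.03,z-.035),tongue2=(-.004,-.03,z-.035)).items(): print(n,f(W(q,P)))
im=np.vstack([crop(s,215,185,65,65,9)]);cv2.imwrite("pics/b2.png",im)
E
```

```text
F00 [660. 209.]
F10 [696. 226.]
F11 [632. 323.]
F01 [595. 304.]
S0 [571. 292.]
S1 [535. 273.]
far_top [668. 143.]
far_in_top [650. 135.]
near_top [607. 231.]
near_bot [607. 237.]
near_bot_in [589. 228.]
L_near_top [560. 208.]
tongue [599. 244.]
tongue2 [589. 239.]
```

View pics/b2.png

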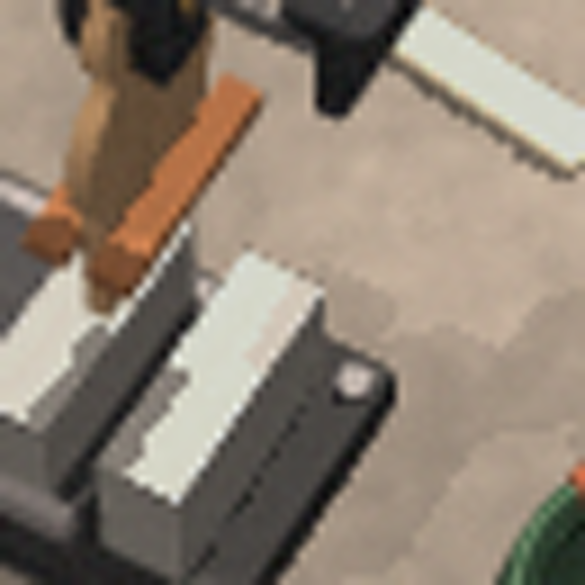

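The match is within about 1–2 mm and the gap margin is ±5 mm. Lowering, aligned first.

>>> play_rows([
  [[-0.007, -0.001, 0.02, 0, -0.003, 0.006], [-0.007, -0.001, 0.055, 0, -0.003, 0.006], [-0.007, -0.001, 0.08, 0, -0.003, 0.006], [-0.007, -0.001, 0.08, 0, -0.003, 0.006], [-0.007, -0.001, 0.1, 0, -0.003, 0.006], [-0.007, -0.001, 0.11, 0, -0.003, 0.006], [-0.007, -0.001, 0.12, 0, -0.003, 0.006], [-0.007, -0.001, 0.12, 0, -0.003, 0.006]],
])

```text
clock: 5.97
tool_pos: [0.5848, -0.1747, 0.3372]
eef_rot: [0.667, 0.745, -0.001, 0.0]
contact_force: [-0.2, 1.1, -1.2]
opening: 0.091
finger_force: 20.0
```

```bash
python3 go.py .5855 -.1725 .313 .113
```

```text
t 5.9667 pos [ 0.5848 -0.1747  0.3372] F [-0.2  1.1 -1.2] open 0.091 ff 19.999903439747868
shift [0.0043 0.0019 0.0483] turn [-0.0022  0.0021 -0.0056]
```

>>> play_rows([
  [[0.002, 0.001, 0.012, 0, 0, 0], [0.002, 0.001, 0.024, 0, 0, 0], [0.002, 0.001, 0.034, 0, 0, 0], [0.002, 0.001, 0.042, 0, 0, 0], [0.002, 0.001, 0.042, 0, 0, 0]],
])

```text
clock: 6.38
tool_pos: [0.5851, -0.1737, 0.3159]
eef_rot: [0.667, 0.745, -0.001, -0.0]
contact_force: [0.2, 0.5, -1.6]
opening: 0.09
finger_force: 20.0
```

>>> play_rows([
  [[0, 0, 0.003, 0, 0, 0], [0, 0, 0.006, 0, 0, 0], [0, 0, 0.006, 0, 0, 0]],
])

```text
clock: 6.63
tool_pos: [0.5854, -0.1738, 0.3139]
eef_rot: [0.667, 0.745, -0.0, 0.001]
contact_force: [0.0, -0.4, -0.6]
opening: 0.086
finger_force: 20.0
```

>>> play_rows([
  [[0, 0, 0.002, 0, 0, 0], [0, 0, 0.004, 0, 0, 0], [0, 0, 0.004, 0, 0, 0]],
])

```text
clock: 6.88
tool_pos: [0.5855, -0.174, 0.3132]
eef_rot: [0.667, 0.745, -0.0, 0.001]
contact_force: [-1.7, 0.2, 6.2]
opening: 0.089
finger_force: 20.0
```

```bash
python3 go.py .5855 -.1725 .311 .113; python3 - <<'E'
from h import *
from plant import *
s=snapshot("scene");cv2.imwrite("pics/c1.png",crop(s,185,175,84,75,7))
E
```

```text
t 6.8833 pos [ 0.5855 -0.174   0.3132] F [-1.7  0.2  6.2] open 0.089 ff 20.000682782338117
shift [0.003  0.0003 0.0043] turn [ 0.0022  0.0038 -0.0065]
```

View pics/c1.png

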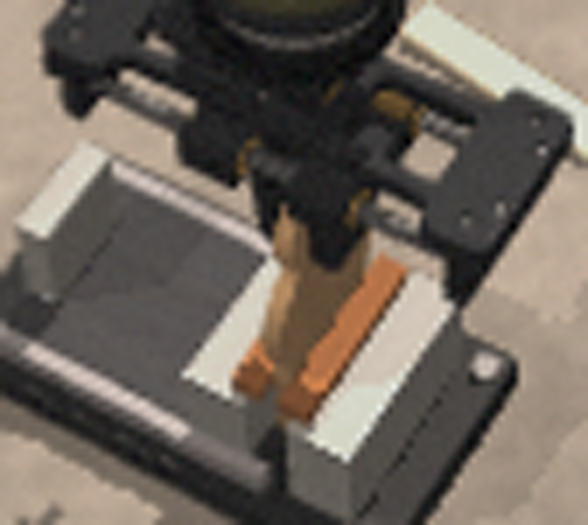

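Battens rest on the jaw tops (6 N at the predicted height). I'll check the centring along the jaws.

```bash
python3 - <<'E'
from h import *
from fit import W
from plant import *
s=snapshot("scene")
p=(.595,-.1704,.1128);g=.0196
f=lambda P:((proj(s,P)[0]+.4-[185,175])*7).round(0)
for n,P in dict(F00=(0,.045,.075),F10=(.03,.045,.075),F11=(.03,-.045,.075),F01=(0,-.045,.075),S1=(-g-.03,-.045,.075)).items(): print(n,f(W(p,P)))
m=cv2.inRange(cv2.cvtColor(s["pixels"],cv2.COLOR_BGR2HSV),(5,130,60),(16,255,255));m[:175]=0;m[250:]=0;m[:,:185]=0;m[:,269:]=0
v,u=np.nonzero(m)
print("obs v min,max,u min,max",(v.min()-175)*7,(v.max()+1-175)*7,(u.min()-185)*7,(u.max()+1-185)*7)
for dy in(-.003,0,.003,.006):
    q=[f(W(p,(-g/2+a,dy+b,.075+c))) for a in(-.018,.018) for b in(-.04,.04) for c in(0,.008)];q=np.array(q)
    print(dy,q[:,1].min(),q[:,1].max(),q[:,0].min(),q[:,0].max(),"R-batten far top",f(W(p,(-g/2+.018,dy+.04,.083))),"near bot",f(W(p,(-g/2+.018,dy-.04,.075))))
E
```

```text
F00 [399. 260.]
F10 [462. 291.]
F11 [350. 460.]
F01 [285. 427.]
S1 [179. 373.]
obs v min,max,u min,max 154 420 238 406
-0.003 236.0 432.0 227.0 406.0 R-batten far top [406. 273.] near bot [305. 432.]
0 231.0 426.0 231.0 410.0 R-batten far top [410. 267.] near bot [309. 426.]
0.003 225.0 420.0 235.0 414.0 R-batten far top [413. 262.] near bot [313. 420.]
0.006 220.0 415.0 239.0 417.0 R-batten far top [417. 256.] near bot [317. 415.]
```

The template sits about 3 mm off-centre toward +y. I'll lift 2 mm, shift 3 mm and re-seat it.

>>> play_rows([
  [[0, 0, -0.01, 0, 0, 0], [0, 0, -0.01, 0, 0, 0], [-0.006, 0.001, -0.01, 0, 0, 0], [-0.006, 0.001, -0.01, 0, 0, 0], [-0.006, 0.001, -0.01, 0, 0, 0], [-0.006, 0.001, -0.005, 0, 0, 0], [-0.006, 0.001, -0.002, 0, 0, 0], [-0.006, 0.001, -0.001, 0, 0, 0], [-0.006, 0.001, -0.001, 0, 0, 0]],
])

```text
clock: 7.73
tool_pos: [0.5862, -0.1768, 0.3131]
eef_rot: [0.667, 0.745, -0.0, 0.001]
contact_force: [-1.8, -1.0, 7.5]
opening: 0.09
finger_force: 20.0
```

>>> play_rows([
  [[0, 0, 0, 0, 0, 0], [0, 0, 0, 0, 0, 0], [0, 0, 0, 0, 0, 0], [0, 0, 0, 0, 0, 0]],
], claw=0.7)

```text
clock: 8.07
tool_pos: [0.5862, -0.1767, 0.3122]
eef_rot: [0.667, 0.745, -0.001, 0.0]
contact_force: [0.1, 0.4, -0.6]
opening: 0.297
finger_force: 0.0
```

>>> play_rows([
  [[0, 0, -0.04, 0, 0, 0], [0, 0, -0.1, 0, 0, 0], [0, 0, -0.16, 0, 0, 0], [0, 0, -0.22, 0, 0, 0], [0, 0, -0.22, 0, 0, 0], [0, 0, -0.22, 0, 0, 0]],
])

```text
clock: 8.57
tool_pos: [0.5866, -0.1768, 0.4241]
eef_rot: [0.667, 0.745, 0.0, 0.002]
contact_force: [-0.0, -0.4, -0.2]
opening: 0.301
finger_force: 0.0
```

```bash
python3 go.py .415 -.191 .42 .113; python3 - <<'E'
from h import *
from plant import *
s=snapshot("scene");cv2.imwrite("pics/d1.png",crop(s,185,165,84,85,7))
E
```

```text
t 8.5667 pos [ 0.5866 -0.1768  0.4241] F [-0.  -0.4 -0.2] open 0.301 ff 0.0
shift [ 0.0094 -0.3442  0.0069] turn [ 0.0074  0.0055 -0.0062]
```

View pics/d1.png

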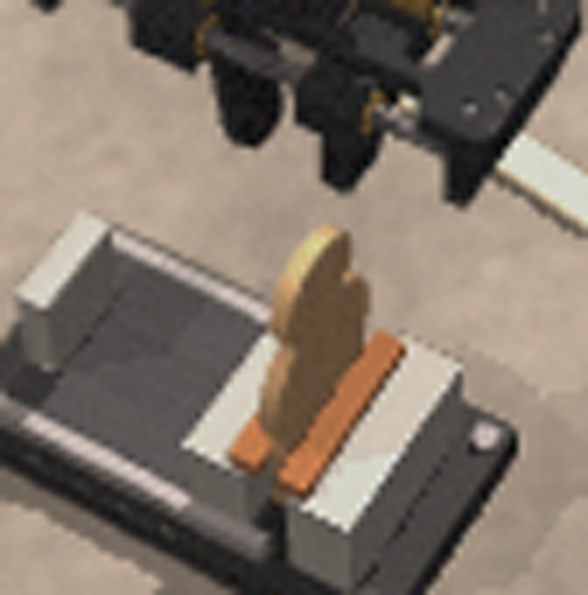

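The template stands upright and centred, with battens on the jaw tops (lower batten corner near (300,492)). Next I'll move behind the lug and close the fingers.

>>> play_rows([
  [[0.002, -0.06, 0, 0, 0, 0], [0.004, -0.14, 0, 0, 0, 0], [0.006, -0.22, 0, 0, 0, 0], [0.009, -0.3, 0, 0, 0, 0], [0.009, -0.344, 0, 0, 0, 0], [0.009, -0.344, 0, 0.007, 0.005, -0.006], [0.009, -0.344, 0, 0.007, 0.005, -0.006], [0.009, -0.344, 0, 0.007, 0.005, -0.006]],
], claw=1)

```text
clock: 9.28
tool_pos: [0.4157, -0.1908, 0.4219]
eef_rot: [0.666, 0.746, -0.001, -0.002]
contact_force: [0.3, 0.0, 0.5]
opening: 0.005
finger_force: 0.0
```

```bash
python3 go.py .415 -.191 .209 .113
```

```text
t 9.2833 pos [ 0.4157 -0.1908  0.4219] F [0.3 0.  0.5] open 0.005 ff 0.0
shift [-0.0008 -0.      0.4257] turn [-0.0065 -0.0029  0.0013]
```

>>> play_rows([
  [[0, 0, 0.06, 0, 0, 0], [0, 0, 0.14, 0, 0, 0], [0, 0, 0.22, 0, 0, 0], [0, 0, 0.29, 0, 0, 0], [0, 0, 0.33, 0, 0, 0], [0, 0, 0.36, 0, 0, 0], [0, 0, 0.38, 0, 0, 0], [0, 0, 0.4, 0, 0, 0], [0, 0, 0.42, 0, 0, 0], [0, 0, 0.425, 0, 0, 0], [0, 0, 0.425, 0, 0, 0]],
])

```text
clock: 10.2
tool_pos: [0.4142, -0.1908, 0.2095]
eef_rot: [0.666, 0.746, -0.001, -0.002]
contact_force: [-0.3, -0.7, 0.6]
opening: 0.006
finger_force: 0.0
```

```bash
python3 go.py .43 -.1895 .209 .113; python3 - <<'E'
from h import *
from plant import *
s=snapshot("scene");cv2.imwrite("pics/e1.png",crop(s,155,150,110,95,6))
E
```

```text
t 10.2 pos [ 0.4142 -0.1908  0.2095] F [-0.3 -0.7  0.6] open 0.006 ff 0.0
shift [-0.001   0.0317  0.0009] turn [-0.0073 -0.0025  0.0005]
```

View pics/e1.png

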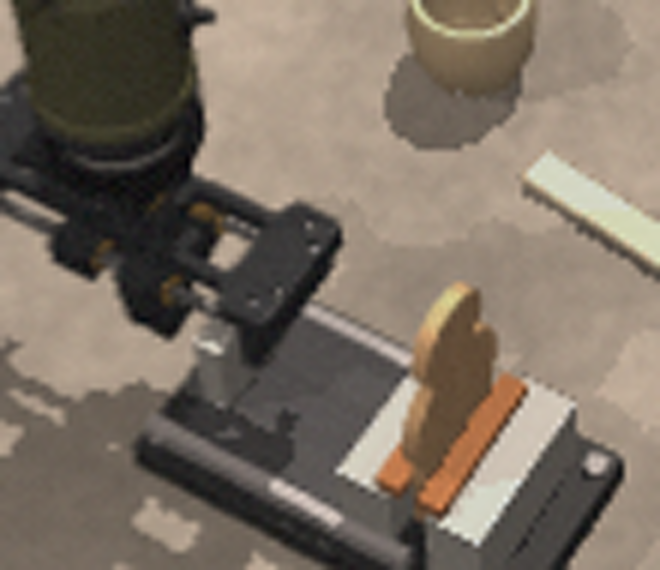

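The fingers are behind the lug and the body is clear of the template (head near (455,290)). Pushing along +x.

>>> play_rows([
  [[0, 0.01, 0, 0, 0, 0], [0, 0.02, 0, 0, 0, 0], [0, 0.03, 0, 0, 0, 0], [0, 0.036, 0, 0, 0, 0], [0, 0.04, 0, 0, 0, 0], [0, 0.044, 0, 0, 0, 0], [0, 0.044, 0, 0, 0, 0]],
])

```text
clock: 10.83
tool_pos: [0.4361, -0.1883, 0.2099]
eef_rot: [0.666, 0.746, -0.001, -0.001]
contact_force: [0.0, -0.1, -0.5]
opening: 0.005
finger_force: 0.0
```

>>> play_rows([
  [[0, 0.003, 0, 0, 0, 0], [0, 0.006, 0, 0, 0, 0], [0, 0.009, 0, 0, 0, 0], [0, 0.012, 0, 0, 0, 0]],
])

```text
clock: 11.17
tool_pos: [0.4407, -0.1879, 0.2098]
eef_rot: [0.666, 0.746, -0.002, -0.003]
contact_force: [-5.0, -1.3, 2.9]
opening: 0.005
finger_force: 2.3
```

>>> play_rows([
  [[0, 0.003, 0, 0, 0, 0], [0, 0.006, 0, 0, 0, 0], [0, 0.008, 0, 0, 0, 0], [0, 0.008, 0, 0, 0, 0]],
])

```text
clock: 11.5
tool_pos: [0.4461, -0.1873, 0.2098]
eef_rot: [0.666, 0.746, -0.001, -0.001]
contact_force: [-4.1, -1.9, 1.6]
opening: 0.007
finger_force: 1.9
```

>>> play_rows([
  [[0, 0.002, 0, 0, 0, 0], [0, 0.004, 0, 0, 0, 0], [0, 0.004, 0, 0, 0, 0]],
])

```text
clock: 11.75
tool_pos: [0.4474, -0.1872, 0.2098]
eef_rot: [0.666, 0.746, -0.001, -0.002]
contact_force: [-5.2, -2.1, 3.2]
opening: 0.006
finger_force: 2.6
```

>>> play_rows([
  [[0, 0.002, 0, 0, 0, 0], [0, 0.003, 0, 0, 0, 0], [0, 0.003, 0, 0, 0, 0]],
])

```text
clock: 12.0
tool_pos: [0.4478, -0.1872, 0.2098]
eef_rot: [0.666, 0.746, -0.002, -0.003]
contact_force: [-8.0, -1.3, 5.1]
opening: 0.004
finger_force: 3.9
```

>>> play_rows([
  [[0, 0.002, 0, 0, 0, 0], [0, 0.003, 0, 0, 0, 0], [0, 0.003, 0, 0, 0, 0]],
])

```text
clock: 12.25
tool_pos: [0.4482, -0.1872, 0.2098]
eef_rot: [0.667, 0.745, -0.003, -0.004]
contact_force: [-9.9, -2.8, 6.7]
opening: 0.006
finger_force: 5.2
```

The force is now rising without travel, so the jaw has met the template. One more nudge, then back off and look.

>>> play_rows([
  [[0, 0.003, 0, 0, 0, 0], [0, 0.005, 0, 0, 0, 0], [0, 0.006, 0, 0, 0, 0], [0, 0.006, 0, 0, 0, 0]],
])

```text
clock: 12.58
tool_pos: [0.449, -0.1872, 0.2098]
eef_rot: [0.667, 0.745, -0.005, -0.006]
contact_force: [-14.3, -3.8, 10.7]
opening: 0.003
finger_force: 7.9
```

>>> play_rows([
  [[0, -0.02, 0, 0, 0, 0], [0, -0.05, 0, 0, 0, 0], [0, -0.07, -0.05, 0, 0, 0], [0, -0.07, -0.13, 0, 0, 0], [0, -0.07, -0.21, 0, 0, 0], [0, -0.07, -0.29, 0, 0, 0], [0, -0.07, -0.35, 0, 0, 0], [0, -0.07, -0.35, 0, 0, 0], [0, -0.07, -0.35, 0, 0, 0]],
])

```text
clock: 13.33
tool_pos: [0.4213, -0.1902, 0.3869]
eef_rot: [0.665, 0.746, 0.001, 0.002]
contact_force: [-0.7, -0.3, -0.6]
opening: 0.006
finger_force: 0.0
```

```bash
python3 - <<'E'
from h import *
from plant import *
s=snapshot("scene");t=snapshot("top")
cv2.imwrite("pics/f1.png",np.hstack([crop(s,180,165,90,98,5)[:490],crop(t,275,170,66,98,5)]))
E
```

```text
(no output)
```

View pics/f1.png

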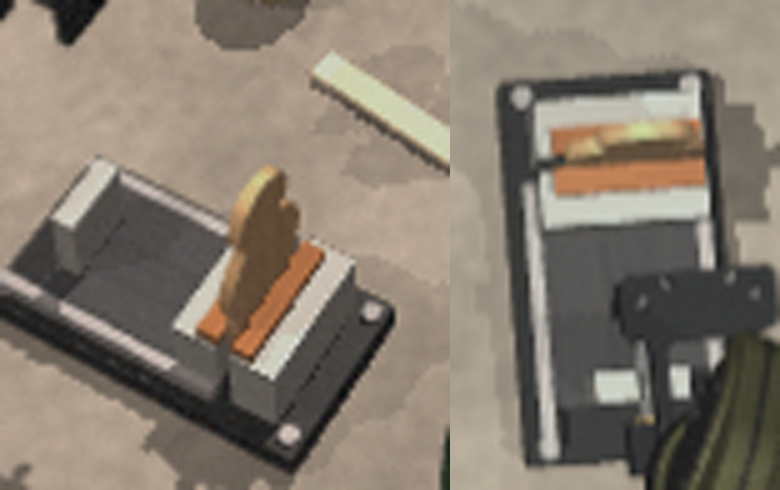

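The last picture shows the template upright. Its battens rest on both jaw tops, the gap has closed to the template's thickness, and the bystanders in frame are untouched. The jaw stalled at 14 N, so it is snug. Handing in.

```bash
python3 -c "
from plant import *
print(finish_job())"
```

```text
the job is handed in; nothing more can be done
None
```

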